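# Shut and latch the light-box hatch

### The arm

A 7-joint arm with a two-finger parallel gripper is mounted at the origin on the work surface. World frame = base frame: x ahead of the robot, y to its left, z up, the work surface at z = 0. Lengths are in m, angles in rad, forces in N, time in s.
With the tool pointing down it reaches from about 0.35 to 0.9 m from the base axis. Payload 8.1 kg.
Tool frame: the origin (TCP) lies between the finger pads; the fingertips stand 14 mm ahead of it and the grasp point (between the pads) lies 5 mm behind it; z points along the fingers, y is the line along which they close (so a half turn about z gives the same grasp; the last joint's range is limited). The gripper opens to 92 mm and grips with 3 to 60 N. Pads are 19 mm wide; open, the fingers measure 130 mm over their backs; the gripper's body (75 mm by 190 mm) begins 47 mm behind the grasp point.
Start: joints at [1.192, 0.434, 0.025, 1.573, -0.012, 1.134, -0.075], TCP at [0.17, -0.601, 0.213] pointing down, gripper open.
Joint ranges: [-2.62, 2.62], [-0.44, 2.09], [-1.27, 1.32], [0.08, 2.57], [-1.32, 4.46], [0.12, 2], [-2.74, 2.74]. Speed limits (rad/s): [2.22, 2.22, 3.01, 3.01, 3.14, 3.14, 3.14].

### API

Orientations are given as a unit quaternion [w, x, y, z].
In Python, from cell import env, cams gives the robot as it stands.
- The arm moves only by the shell command python3 -m handwheel 'ROWS' [FORCE]. ROWS is JSON, a list of rows, each a list of 3 entries, a list of its own where there are three numbers: the turn, a rotation vector about the tool's x, y, z in degrees, then the shift along the tool's x, y, z in m, then the closure in counts, from 0 (fully open) to 255 (shut). In form: [[[rx, ry, rz], [dx, dy, dz], jaw], ...]. A call has 1 to 10 rows; each row is the pose to reach, as a shift and turn from the pose commanded when the call began, along the tool's axes at that moment; what a row does not reach only later rows make up. A row lasts 1/8 s, in which the tool goes at most 62.5 mm and 10.7 degrees, less where a joint would pass 70% of its speed; a pose out of reach is approached as far as the arm can. A call with a gripper value outside its range is refused whole. The fingers move at their own pace and stop on an object; FORCE is the grip in N (left out, the last holds). Time passes only in rows, so rows that repeat a pose let the fingers close. It gives the time, the measured TCP pose, the force, the opening and the grip force at its end, in the units of the state.
- env.observe(): the state, without advancing time (a new reading comes with each control period).
- cams.get_image(name): name is "scene" or "side" or "wrist"; returns the picture (384x512x3 uint8, blue, green, red); there is no depth.
- cams.calibration(name): a dict with "intrinsics" (3x3 intrinsics, pixels), "world_from_camera" (4x4, takes a point from camera to world coordinates); the wrist camera has in their place "mount" (4x4, takes a point from camera to tool coordinates, whose origin is the TCP and whose axes are the flange's). Camera axes: x right, y up, looking along -z (the intrinsics and any distortion apply to the point x, -y, -z); pixel columns grow to the right and rows downward; lengths in m; the calibration is good to about 2 mm. A picture is of the moment at which its call begins: read the wrist's pose just before it. calibration takes no time and is no camera call.
- env.close_job(): hands the job in; it is judged then, once.
The state is a dict: "time_s": time; "joints": joint angles; "qvel": joint speeds; "joint_torque": joint torques, N m; "tool_pos": TCP position; "ee_rot": TCP orientation; "force": force on the tool from outside, world axes, zero at the start; "ft_torque": the same for the moment, N m; "width": finger opening in m; "finger_force": force on a finger pad.
Only numpy, scipy, OpenCV 4.12 (cv2) and the standard library are available. Lean on these libraries where they do the work, as an engineer would, in place of code of your own. Each camera call takes 0.05 s, during which the arm holds its last target. There are 200 camera calls.

### The job

Swing the open hatch of the plywood light box down into its opening, then press it in gently by its black wing knob until you feel it stop, and turn the knob a quarter turn clockwise so that the hidden tongue swings in under the frame edge. Let go: the hatch must stay down, held by the tongue. Do not force the hatch or the tongue, and leave the things lying around where they are.

Things in the scene. Friction and masses are not known exactly. Their poses are not given: they have to be found in the camera images.
- light_box: fixed plywood light box, 300 (x) x 420 (y) x 100 mm high, white LED strips with yellow dots on its level top deck; origin at the centre of its underside, z up, front (the frame edge) to its -x. The deck's opening for the hatch runs x -91 to +52 mm, y -82 to +82 mm.
- hatch_hinge (a point): middle of the hatch's hinge line, on the light box at (50, 0, 100) mm in the box frame; the line runs along the box's y; axes as the box.
- hatch (a joint): hinge of the plywood hatch (138 mm from hinge to free edge x 160 wide x 6 mm), rad: 0 = flush with the deck, positive = open (starts 0.5 to 0.8), negative = below the deck. Stiff: stays where left (2 N at the free edge moves it). Spring plungers hold it 11 mm proud (0.11); pushing it on down at the knob takes 5, rising to 13 N, then it meets rubber stops at +0.03 to -0.11.
- hatch_push (a point): point on the hatch's outer (upper) face, 105 mm from the hinge line, 55 mm to the box's +y side of the middle, clear of the knob: one good place to push the hatch down. Axes go with the hatch, z out of its outer face.
- knob_grip (a point): centre of the black knob's wing, on the turning axis (point z), 24 mm above the hatch's outer face, 100 mm from the hinge line, mid width. Wing 50 mm long (point x) x 12 thick (point y) x 26 high, 11 to 37 mm above the face, on a flange of 52 mm diameter, top 11 mm above the face; red mark on it = tongue side (point -y). Tongue below the hatch: 52 mm from the axis, top 26 mm under the outer face.
- knob (a joint): turn of the wing knob, rad, clockwise from above; starts 0 to 0.3. At 0 the wing lies along the box's x, tongue to the box's -y, clear of the frame edge; at 1.57 the wing lies along the box's y and the tongue points to the box's -x, under the frame edge; end of travel 1.65. Friction 0.04 N m. If the hatch is not pressed in far enough the tongue hits the strike's side at about 0.65.
- frame_edge: dark strip at the front of the opening, box x -93 mm, deck height; origin mid upper edge. Below it, strike and rubber stops are one part, its height unmeasured, new each time: the stop lies from 3 mm above to 11 mm below flush at the knob; the tongue passes under the strike only within 2 mm of it. Feel for it: 15 to 20 N total push. Over 20 N on strike or stops (beyond the springs) breaks them.
- spool_c (a point): centre of the blue solder spool, 54 mm diameter, 42 mm high, standing on the deck (+y half): leave alone
- screw_jar: small clear jar with an orange cap, 44 mm diameter, 45 mm high, standing on the deck (-y half); origin under its centre: leave alone
- glue: white glue bottle, blue cap, 56 mm diameter, 150 mm high, on the table; origin under its centre: leave alone
- screwdriver: screwdriver lying on the table: leave alone
- spanner: spanner lying on the table: leave alone
- meter: yellow multimeter, 130 x 75 x 35 mm, on the table; origin under its centre: leave alone
- parts_tray: grey divided parts tray, 110 x 160 x 30 mm, on the table; origin under its centre: leave alone

How it is judged:
On the way, in this order (a step that is already met when the one before it is completed fails the run):
1. the hatch has been swung down onto its springs, the knob not yet turned (value of joint hatch below 0.15 rad and value of joint knob below 0.6 rad), for 0.1 s.
2. with the hatch pressed in, the knob is turned so that the tongue lies under the frame edge (value of joint hatch below 0.07 rad and value of joint knob above 1.25 rad), for 0.2 s.
At the end, for the whole second after the job is handed in: The hatch is down (hinge under 0.07 rad; free on its springs it stands at 0.11), the knob is turned beyond 1.25 rad, the released tongue bears up on the strike under the frame edge (more than 0.5 N), and the hatch is still (all of step 2 and contact force between frame_edge and anything else above 0.5 N and velocity of joint hatch between -0.05 and 0.05 rad/s); the robot touches nothing.
It fails at once if the hatch or tongue is forced: more than 20 N on the strike and stops of the frame edge (contact force between frame_edge and anything else above 20 N).
It fails at once if a bystander is moved more than 30 mm (distance of any of spool_c, screw_jar, glue, screwdriver, spanner, meter, parts_tray from where it was at the start of the episode above 0.03 m).
It also fails if it takes over 70 s, if anything falls off the work surface, if the arm or the gripper's body presses on something with over 40 N, if the wrist force passes 120 N, or if a joint passes its speed limit or range.

## Working session

There is one attempt and no reset: what is moved stays moved. The work goes in short steps, Python scripts to look and compute and a shell command to move; the robot and the scene stay as the last step left them, time stands still between calls to the robot, and variables do not carry over. Pictures are saved under pics/ and viewed, at most 10 in all, crops included, and the job is handed in when it is done.

```bash
mkdir -p pics; ls; python3 - <<'E'
from cell import env,cams
import cv2,numpy as np
np.set_printoptions(precision=4,suppress=True)
o=env.observe();print(o)
a=cams.get_image("scene");b=cams.get_image("side")
cv2.imwrite("pics/scene0.png",a);cv2.imwrite("pics/side0.png",b)
for n in("scene","side","wrist"):print(n,cams.calibration(n))
E
```

```text
pics
{'time_s': 0.0, 'joints': array([ 1.1924,  0.4352,  0.025 ,  1.5741, -0.0116,  1.134 , -0.0751]), 'qvel': array([ 0.0003, -0.0017, -0.0013,  0.0009, -0.0005,  0.0006, -0.001 ]), 'joint_torque': array([ -0.0001, -66.7847,   0.9855, -31.4461,  -0.0603,   0.0428,
         0.0002]), 'tool_pos': array([ 0.17  , -0.6009,  0.2119]), 'ee_rot': array([-0.0008,  0.9905,  0.1374, -0.0002]), 'force': array([ 0.4478, -0.5977, -0.3808]), 'ft_torque': array([-0.0382,  0.039 , -0.001 ]), 'finger_force': 0.0, 'width': 0.09181256434203679}
scene {'intrinsics': array([[348.6777,   0.    , 253.4142],
       [  0.    , 348.6777, 198.8178],
       [  0.    ,   0.    ,   1.    ]]), 'world_from_camera': array([[-0.7231, -0.5275,  0.4459,  1.0942],
       [ 0.6907, -0.551 ,  0.4683,  0.526 ],
       [-0.0013,  0.6466,  0.7628,  0.996 ],
       [ 0.    ,  0.    ,  0.    ,  1.    ]])}
side {'intrinsics': array([[375.5315,   0.    , 256.4987],
       [  0.    , 375.5315, 190.5735],
       [  0.    ,   0.    ,   1.    ]]), 'world_from_camera': array([[ 0.9993,  0.0312, -0.0189,  0.5294],
       [-0.036 ,  0.7517, -0.6585, -0.9315],
       [-0.0063,  0.6588,  0.7523,  1.135 ],
       [ 0.    ,  0.    ,  0.    ,  1.    ]])}
wrist {'intrinsics': array([[311.0368,   0.    , 252.8084],
       [  0.    , 311.0368, 193.587 ],
       [  0.    ,   0.    ,   1.    ]]), 'mount': array([[-0.0004,  0.9546,  0.2978,  0.0809],
       [ 1.    ,  0.0002,  0.0007,  0.0005],
       [ 0.0006,  0.2978, -0.9546, -0.1712],
       [ 0.    ,  0.    ,  0.    ,  1.    ]])}
```

View pics/scene0.png

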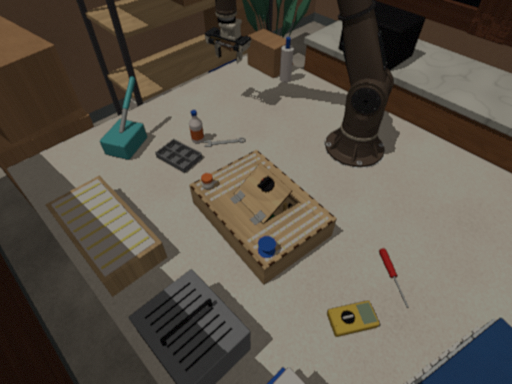

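View pics/side0.png

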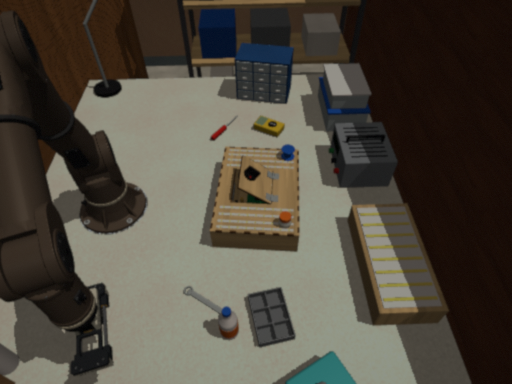

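The scene view shows the box at about (262,212), hatch and knob at about (266,184). In the side view the box is at about (258,195) and the knob at about (251,173). I'll enlarge both.

```bash
python3 - <<'E'
import cv2,numpy as np
a=cv2.imread("pics/scene0.png")[145:275,185:340];b=cv2.imread("pics/side0.png")[140:252,205:307]
a=cv2.resize(a,None,fx=4.5,fy=4.5,interpolation=cv2.INTER_CUBIC)
b=cv2.resize(b,None,fx=5.2,fy=5.2,interpolation=cv2.INTER_CUBIC)
f=lambda i:np.clip(i*1.4,0,255).astype(np.uint8)
cv2.imwrite("pics/a.png",f(a));cv2.imwrite("pics/b.png",f(b))
E
```

```text
(no output)
```

View pics/a.png

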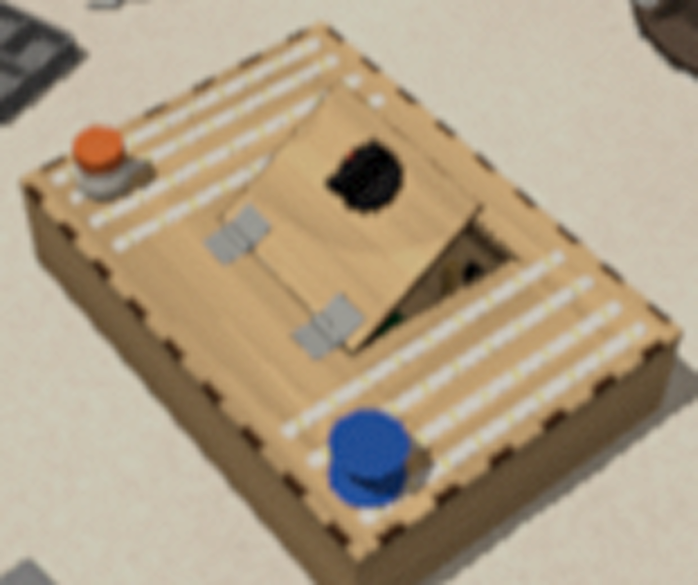

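View pics/b.png

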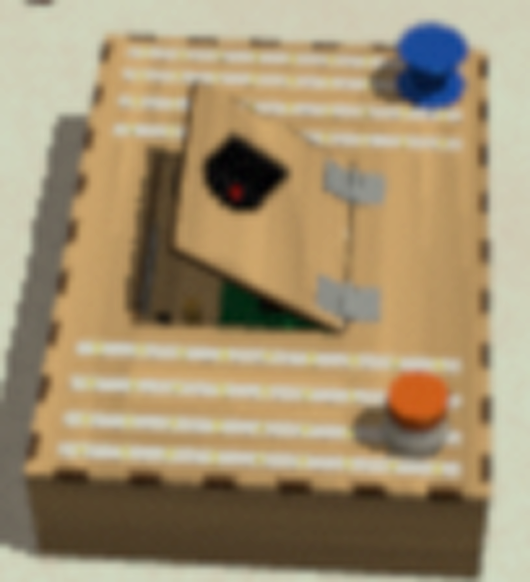

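```bash
cat >h.py <<'E'
from cell import env,cams
import cv2,numpy as np
from scipy.spatial.transform import Rotation as R
np.set_printoptions(precision=4,suppress=True)
def ray(n,p,T=None):
    c=cams.calibration(n);K=c["intrinsics"]
    T=c["world_from_camera"] if T is None else T
    d=np.array([(p[0]-K[0,2])/K[0,0],-(p[1]-K[1,2])/K[1,1],-1])
    d=T[:3,:3]@d; return T[:3,3],d/np.linalg.norm(d)
def plane(n,p,z,T=None):
    o,d=ray(n,p,T);return o+d*(z-o[2])/d[2]
def tri(pa,pb):
    A=np.zeros((3,3));b=np.zeros(3);rs=[ray("scene",pa),ray("side",pb)]
    for o,d in rs:
        P=np.eye(3)-np.outer(d,d);A+=P;b+=P@o
    x=np.linalg.solve(A,b);return x,[np.linalg.norm(np.cross(x-o,d)) for o,d in rs]
def toolR(o):
    q=o["ee_rot"];return R.from_quat([q[1],q[2],q[3],q[0]])
E
python3 - <<'E'
from h import *
s=lambda x,y:(185+(x+.5)/4.5-.5,145+(y+.5)/4.5-.5)
t=lambda x,y:(205+(x+.5)/5.2-.5,140+(y+.5)/5.2-.5)
P={}
for k,a,b in[("--",(325,25),(27,475)),("+-",(25,180),(487,497)),("++",(360,555),(487,50)),("-+",(680,335),(105,37)),
 ("free-",(340,85),(172,247)),("free+",(480,207),(195,85)),("hin-",(220,220),(340,330)),("hin+",(355,350),(355,165)),
 ("jarcap",(98,148),(418,400)),("spool",(370,440),(432,45)),("knobtop",(365,175),(245,170)),]:
    x,e=tri(s(*a),t(*b));P[k]=x;print(k,x,np.round(e,4), plane("scene",s(*a),.1)[:2],plane("side",t(*b),.1)[:2])
C=[np.mean([plane("scene",s(*a),.1),plane("side",t(*b),.1)],0) for a,b in[((325,25),(27,475)),((25,180),(487,497)),((360,555),(487,50)),((680,335),(105,37))]]
c=np.mean(C,0);u=C[3]-C[0]+C[2]-C[1];yaw=np.arctan2(-u[0],u[1]);v=C[1]-C[0]+C[2]-C[3]
print("centre",c,"yaw",np.degrees(yaw),np.degrees(np.arctan2(v[1],v[0])),np.linalg.norm(u)/2,np.linalg.norm(v)/2)
Rz=R.from_euler("z",yaw)
h=c+Rz.apply([.05,0,0]);print("hinge",h)
for k in("free-","free+","hin-","hin+","knobtop"):
    q=Rz.inv().apply(P[k]-h);print(k,q,np.arctan2(q[2],-q[0]))
E
```

```text
-- [ 0.3908 -0.1948  0.0956] [0.0013 0.0013] [ 0.3927 -0.1912] [ 0.3925 -0.1987]
+- [ 0.6856 -0.2257  0.0981] [0.0015 0.0015] [ 0.685  -0.2237] [ 0.6867 -0.2277]
++ [0.7304 0.1879 0.1029] [0.0016 0.0016] [0.7276 0.1873] [0.7324 0.19  ]
-+ [0.4353 0.2196 0.0975] [0.0011 0.0011] [0.4384 0.2202] [0.4346 0.2178]
free- [ 0.4902 -0.0742  0.1763] [0.0006 0.0006] [ 0.4346 -0.1302] [ 0.4865 -0.0056]
free+ [0.506  0.0805 0.176 ] [0.0005 0.0005] [0.4509 0.0392] [0.5046 0.1603]
hin- [ 0.6022 -0.0876  0.1006] [0.0012 0.0012] [ 0.6031 -0.0882] [ 0.6012 -0.0865]
hin+ [0.6191 0.0698 0.102 ] [0.0027 0.0027] [0.6152 0.0694] [0.6216 0.0699]
jarcap [ 0.6442 -0.1786  0.1401] [0.0006 0.0006] [ 0.6225 -0.2114] [ 0.6494 -0.1486]
spool [0.6829 0.1495 0.1443] [0.0004 0.0004] [0.6611 0.13  ] [0.6901 0.1976]
knobtop [0.5392 0.0001 0.1709] [0.0006 0.0006] [ 0.4908 -0.0451] [0.5405 0.0682]
centre [ 0.5612 -0.0033  0.1   ] yaw -6.069440261071273 -5.945680680178952 0.41649316096149136 0.2949482175791169
hinge [ 0.611  -0.0085  0.1   ]
free- [-0.1132 -0.0781  0.0763] 0.5934611680969115
free+ [-0.1137  0.0774  0.076 ] 0.5893080430615268
hin- [-0.0003 -0.0796  0.0006] 1.0298444884257159
hin+ [-0.0002  0.0787  0.002 ] 1.4885764245895157
knobtop [-0.0723  0.001   0.0709] 0.7762509000089597
```

```bash
cat >>h.py <<'E'
def rel(pos,yaw):  # tool pointing down, tool x at world yaw (deg)
    o=env.observe();R0=toolR(o)
    Rt=R.from_euler("z",yaw,degrees=True)*R.from_euler("x",180,degrees=True)
    print("rel",np.round(np.degrees((R0.inv()*Rt).as_rotvec()),2),np.round(R0.inv().apply(np.array(pos)-o["tool_pos"]),4))
    x=R0.apply([1,0,0]);print("t",o["time_s"],"pos",o["tool_pos"],"yaw",np.degrees(np.arctan2(x[1],x[0])),"q",o["joints"],"F",o["force"],"w",o["width"],o["finger_force"])
E
python3 -c "
from h import *
rel([.17,-.6,.32],84)
rel([.517,.057,.27],84)
print(plane('side',(228,335),0),plane('scene',(196,139),0))"
```

```text
rel [ -0.08  -0.04 -68.2 ] [ 0.0002 -0.0011 -0.108 ]
t 0.1 pos [ 0.17   -0.6009  0.212 ] yaw 15.797749188867044 q [ 1.1924  0.4351  0.025   1.574  -0.0116  1.134  -0.0751] F [ 1.396  -0.671  -0.6165] w 0.09178179563740753 0.0
rel [ -0.08  -0.04 -68.2 ] [ 0.513  -0.5387 -0.0573]
t 0.1 pos [ 0.17   -0.6009  0.212 ] yaw 15.797749188867044 q [ 1.1924  0.4351  0.025   1.574  -0.0116  1.134  -0.0751] F [ 1.396  -0.671  -0.6165] w 0.09178179563740753 0.0
[ 0.4516 -0.5113  0.    ] [ 0.4563 -0.508   0.    ]
```

```bash
python3 -m handwheel '[[[0,0,-5],[0.01,-0.01,-0.05],255],[[0,0,-12],[0.03,-0.03,-0.09],255],[[0,0,-19],[0.07,-0.07,-0.1],255],[[0,0,-26],[0.11,-0.11,-0.1],255],[[0,0,-33],[0.15,-0.15,-0.1],255],[[0,0,-40],[0.19,-0.19,-0.1],255],[[0,0,-47],[0.23,-0.23,-0.1],255],[[0,0,-54],[0.27,-0.27,-0.1],255],[[0,0,-61],[0.31,-0.31,-0.1],255],[[0,0,-68.2],[0.35,-0.35,-0.1],255]]' 10 && python3 -c "
from h import *
rel([.517,.057,.27],84)"
```

```text
time_s: 1.35
tool_pos: [0.412, -0.1677, 0.3127]
ee_rot: [0.0, 0.742, 0.671, -0.0]
force: [0.7, -0.3, 0.8]
width: 0.0008
finger_force: 0.0
rel [-0.    0.02  0.21] [0.2341 0.0818 0.0426]
t 1.35 pos [ 0.412  -0.1677  0.3127] yaw 84.2129903982649 q [ 0.7021  0.0975 -0.4719  1.7912  0.0468  1.2638  0.117 ] F [ 0.741  -0.3125  0.753 ] w 0.0007985684095314532 0.0
```

```bash
python3 -m handwheel '[[[0,0,0],[0.05,0.015,0.01],255],[[0,0,0],[0.1,0.033,0.02],255],[[0,0,0],[0.15,0.05,0.03],255],[[0,0,0],[0.2,0.07,0.043],255],[[0,0,0.2],[0.234,0.082,0.043],255],[[0,0,0.2],[0.234,0.082,0.043],255]]' && python3 -c "
from h import *
rel([.517,.057,.127],84)
cv2.imwrite('pics/w1.png',cams.get_image('wrist'))"
```

```text
time_s: 2.1
tool_pos: [0.5178, 0.058, 0.2692]
ee_rot: [-0.001, 0.743, 0.67, 0.0]
force: [-0.7, 0.0, 0.3]
width: 0.0003
finger_force: 0.0
rel [-0.07 -0.09  0.08] [-0.0013 -0.0006  0.1422]
t 2.1 pos [0.5178 0.058  0.2692] yaw 84.07682670592169 q [ 0.288   0.2905 -0.6366  1.6986  0.1807  1.2128 -0.4957] F [-0.7351  0.0459  0.285 ] w 0.0003075118915911196 0.0
```

View pics/w1.png

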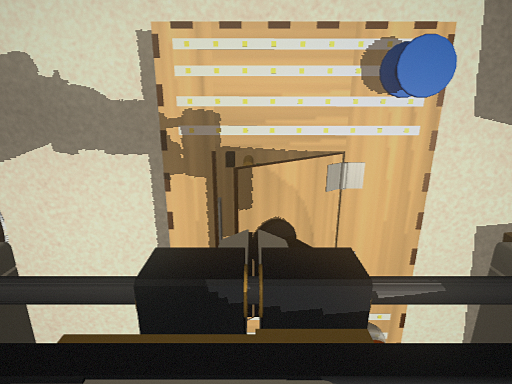

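```bash
python3 -m handwheel '[[[0,0,0],[0,0.01,0.03],255],[[0,0,0],[0,0.01,0.06],255],[[0,0,0],[0,0.01,0.07],255],[[0,0,0],[0,0.01,0.08],255],[[0,0,0],[0,0.01,0.09],255],[[0,0,0],[0,0.01,0.1],255],[[0,0,0],[0,0.01,0.11],255],[[0,0,0],[0,0.01,0.12],255],[[0,0,0],[0,0.01,0.128],255],[[0,0,0],[0,0.01,0.133],255]]' && python3 -c "
from h import *
rel([.527,.057,.127],84)"
```

```text
time_s: 3.4
tool_pos: [0.5275, 0.0537, 0.1362]
ee_rot: [-0.0, 0.744, 0.668, -0.0]
force: [-0.4, 0.1, 0.5]
width: 0.001
finger_force: 0.2
rel [-0.02  0.   -0.2 ] [ 0.0032 -0.0009  0.0092]
t 3.4 pos [0.5275 0.0537 0.1362] yaw 83.80193670647567 q [ 0.2412  0.4325 -0.5922  1.8618  0.2948  0.9356 -0.5936] F [-0.419   0.1475  0.4805] w 0.001027183732256523 0.22272225469350815
```

```bash
python3 -m handwheel '[[[0,0,0],[0,0,0.004],255],[[0,0,0],[0,0,0.007],255],[[0,0,0],[0,0,0.007],255]]' ; python3 -m handwheel '[[[0,0,0],[0,0,0.003],255],[[0,0,0],[0,0,0.003],255],[[0,0,0],[0,0,0.003],255]]'; python3 -c "
from h import *
rel([.527,.057,.127],84)
cv2.imwrite('pics/side2.png',cams.get_image('side'));cv2.imwrite('pics/scene2.png',cams.get_image('scene'))"
```

```text
time_s: 3.78
tool_pos: [0.5276, 0.0537, 0.1296]
ee_rot: [-0.0, 0.744, 0.668, -0.0]
force: [-0.2, -0.1, 0.3]
width: 0.0005
finger_force: 0.0
time_s: 4.15
tool_pos: [0.5276, 0.0537, 0.1267]
ee_rot: [0.0, 0.744, 0.668, -0.0]
force: [-0.4, 0.4, 0.4]
width: 0.0006
finger_force: 0.0
rel [-0.    0.   -0.21] [ 0.0032 -0.001  -0.0003]
t 4.15 pos [0.5276 0.0537 0.1267] yaw 83.79446287922337 q [ 0.2363  0.4436 -0.5872  1.8724  0.3046  0.9155 -0.6025] F [-0.3849  0.4393  0.4044] w 0.0006374769416478285 0.0
```

```bash
python3 - <<'E'
import cv2,numpy as np
a=cv2.imread("pics/scene2.png")[145:275,185:340];b=cv2.imread("pics/side2.png")[140:252,205:307]
a=cv2.resize(a,(477,400),interpolation=cv2.INTER_CUBIC);b=cv2.resize(b,(323,400)[:2],interpolation=cv2.INTER_CUBIC)
cv2.imwrite("pics/c.png",np.clip(np.hstack([a,b])*1.4,0,255).astype(np.uint8))
E
```

```text
(no output)
```

View pics/c.png

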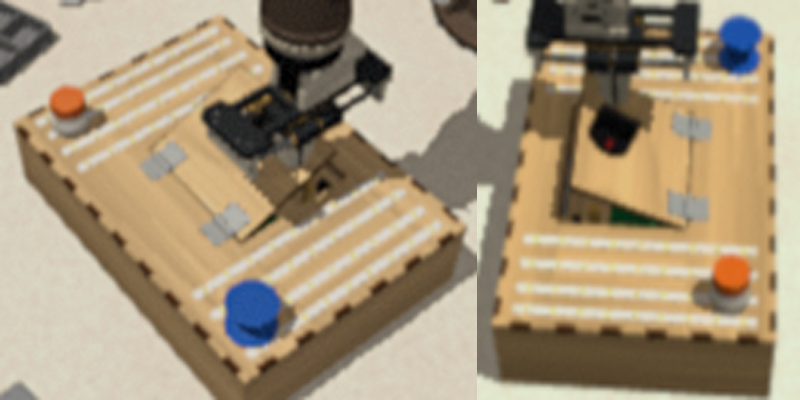

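```bash
python3 - <<'E'
from h import *
h=np.array([.611,-.0085,.1]);Rz=R.from_euler("z",-6,degrees=True)
def px(n,X):
    c=cams.calibration(n);T=np.linalg.inv(c["world_from_camera"]);p=T[:3,:3]@X+T[:3,3];K=c["intrinsics"]
    return np.array([K[0,2]+K[0,0]*p[0]/-p[2],K[1,2]-K[1,1]*p[1]/-p[2]])
for th in(.1,.2,.3,.4,.5,.6):
    f=lambda y:h+Rz.apply([-.138*np.cos(th),y,.138*np.sin(th)])
    a=[(px("scene",f(y))-[185,145])*400/130 for y in(-.08,.08)];b=[(px("side",f(y))-[205,140])*[323/102,400/112]+[477,0] for y in(-.08,.08)]
    print(th,np.round(a),np.round(b))
o=env.observe();tip=o["tool_pos"]+[0,0,-.014]
print((px("scene",tip)-[185,145])*400/130,(px("side",tip)-[205,140])*[323/102,400/112]+[477,0])
E
```

```text
0.1 [[246.  86.]
 [340. 170.]] [[562. 211.]
 [577.  96.]]
0.2 [[245.  79.]
 [340. 163.]] [[563. 202.]
 [578.  87.]]
0.3 [[243.  71.]
 [338. 156.]] [[565. 193.]
 [580.  79.]]
0.4 [[240.  65.]
 [336. 150.]] [[569. 185.]
 [584.  70.]]
0.5 [[236.  59.]
 [333. 145.]] [[574. 177.]
 [588.  62.]]
0.6 [[231.  54.]
 [329. 141.]] [[580. 169.]
 [594.  54.]]
[289.6313 176.827 ] [614.3507 117.1304]
```

```bash
python3 - <<'E'
import cv2,numpy as np
a=cv2.imread("pics/scene2.png")[160:230,230:310];b=cv2.imread("pics/side2.png")[140:210,215:295]
f=lambda i:np.clip(cv2.resize(i,(400,350),interpolation=cv2.INTER_CUBIC)*1.8,0,255).astype(np.uint8)
cv2.imwrite("pics/d.png",np.hstack([f(a),f(b)]))
E
```

```text
(no output)
```

View pics/d.png

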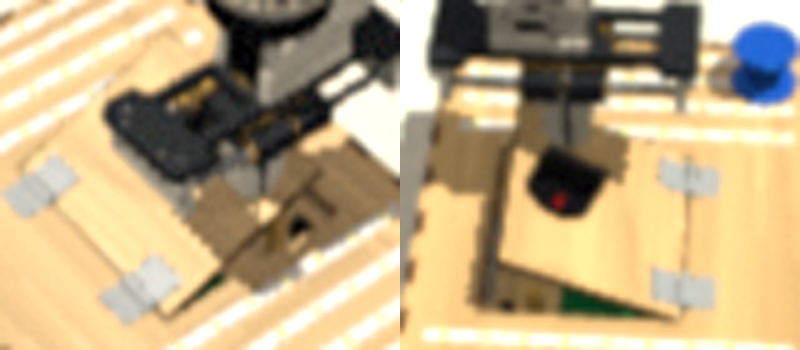

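```bash
python3 - <<'E'
from h import *
print(tri((282.4,198),(249,168)),tri((282.4,195),(249,167)))
o=env.observe();print(o["tool_pos"])
print("free+",tri((293,195),(235.5,170)), tri((293,195),(236,169)))
E
```

```text
(array([0.5265, 0.0596, 0.136 ]), [np.float64(0.004788785320804799), np.float64(0.004788785320804776)]) (array([0.5254, 0.0561, 0.1459]), [np.float64(0.0061960099984386865), np.float64(0.006196009998438626)])
[0.5276 0.0537 0.1268]
free+ (array([0.4774, 0.0663, 0.1189]), [np.float64(0.0022861664645588632), np.float64(0.002286166464559051)]) (array([0.4796, 0.0681, 0.1223]), [np.float64(0.0021233652022245317), np.float64(0.002123365202224486)])
```

```bash
python3 - <<'E'
from h import *
for n in("side","scene"):
    a=cv2.imread(f"pics/{n}2.png");b=cams.get_image(n);cv2.imwrite(f"pics/{n}3.png",b)
    print(n,(cv2.absdiff(a,b).max(2)>25).sum())
E
python3 -m handwheel '[[[0,0,0],[0,0,0.002],255],[[0,0,0],[0,0,0.002],255]]'; python3 - <<'E'
from h import *
o=env.observe();print(o["joint_torque"],o["force"],o["ft_torque"])
E
```

```text
side 0
scene 0
time_s: 4.6
tool_pos: [0.5276, 0.0537, 0.1246]
ee_rot: [-0.0, 0.744, 0.668, -0.0]
force: [0.3, -0.2, 0.5]
width: 0.0008
finger_force: 0.0
[ -0.0153 -57.3315  -7.3926 -26.1307  -0.0459  -0.0436  -0.0197] [ 0.2864 -0.1848  0.5312] [ 0.0163 -0.0707 -0.0442]
```

```bash
python3 - <<'E'
from h import *
M=cams.calibration("wrist")["mount"]
T=np.eye(4);yaw=84.08
T[:3,:3]=(R.from_euler("z",yaw,degrees=True)*R.from_euler("x",180,degrees=True)).as_matrix();T[:3,3]=[.5178,.058,.2692]
T=T@M;print(T)
for z in(.1,.07,.13):print(z,[plane("wrist",p,z,T)[:2] for p in[(457,22),(152,22)]])
# tip in w1
p=np.linalg.inv(M)@[0,0,.014,1];K=cams.calibration("wrist")["intrinsics"];print(K[0,2]+K[0,0]*p[0]/-p[2],K[1,2]-K[1,1]*p[1]/-p[2])
cv2.imwrite("pics/w3.png",cams.get_image("wrist"))
E
```

```text
[[ 0.9946  0.0989  0.0307  0.5262]
 [-0.1035  0.9496  0.2959  0.1381]
 [ 0.0002 -0.2975  0.9547  0.4404]
 [ 0.      0.      0.      1.    ]]
0.1 [array([0.7321, 0.1867]), array([0.4354, 0.2176])]
0.07 [array([0.7503, 0.191 ]), array([0.4274, 0.2246])]
0.13 [array([0.714 , 0.1825]), array([0.4434, 0.2106])]
252.69211271002462 227.2905339122293
```

View pics/w3.png

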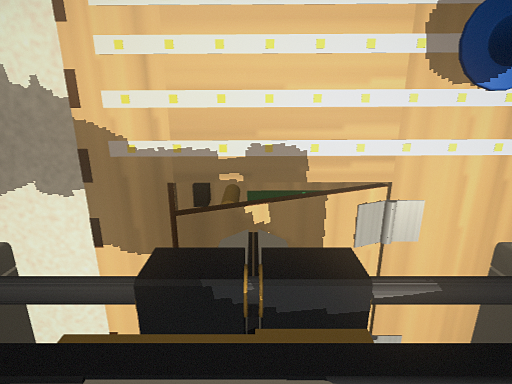

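The fingertips sit on the hatch at about (252,232). The hatch's +y edge runs from its hinge end at (390,183) to its free corner at (176,213). I'll work out the angle from that.

```bash
cat >>h.py <<'E'
h=np.array([.611,-.0085,.1]);Rz=R.from_euler("z",-6,degrees=True)
def wT(o):
    T=np.eye(4);T[:3,:3]=toolR(o).as_matrix();T[:3,3]=o["tool_pos"];return T@cams.calibration("wrist")["mount"]
def yplane(n,p,y,T=None):
    o,d=ray(n,p,T);o=Rz.inv().apply(o-h);d=Rz.inv().apply(d);q=o+d*(y-o[1])/d[1];return q,np.arctan2(q[2],-q[0])
E
python3 - <<'E'
from h import *
o=env.observe();T=wT(o)
for p in[(175,211),(176,214),(390,183)]:print(yplane("wrist",p,.08,T))
print("side -y corner",yplane("side",(235,192.4),-.08),"scene +y corner",yplane("scene",(293,195),.08))
print(Rz.inv().apply(o["tool_pos"]-h)-[0,0,.014])
E
```

```text
(array([-0.1276,  0.08  ,  0.0521]), np.float64(0.38740552634877473))
(array([-0.1261,  0.08  ,  0.0562]), np.float64(0.41903875719150274))
(array([-0.0006,  0.08  ,  0.0019]), np.float64(1.2624940754608103))
side -y corner (array([-0.124 , -0.08  ,  0.0506]), np.float64(0.38700645340055034)) scene +y corner (array([-0.122 ,  0.08  ,  0.0517]), np.float64(0.4009694872479158))
[-0.0894  0.0531  0.0106]
```

```bash
python3 - <<'E'
from h import *
a=cv2.imread("pics/w1.png");b=cv2.imread("pics/w3.png")
for c in(245,252,262):
  print(c);print(a[214:256:2,c].tolist());print(b[214:256:2,c].tolist())
M=np.linalg.inv(cams.calibration("wrist")["mount"]);K=cams.calibration("wrist")["intrinsics"]
for z in(-.03,-.015,0,.014):
  for x in(-.01,.01):
    p=M@[x,0,z,1];print(z,x,K[1,2]-K[1,1]*p[1]/-p[2])
E
```

```text
245
[[96, 152, 190], [96, 153, 190], [98, 154, 193], [97, 152, 193], [94, 150, 190], [95, 151, 192], [96, 153, 193], [96, 154, 195], [75, 100, 116], [76, 87, 96], [73, 89, 99], [74, 89, 98], [74, 89, 98], [76, 93, 100], [76, 90, 99], [77, 91, 98], [77, 90, 101], [65, 79, 87], [67, 79, 86], [69, 84, 90], [69, 81, 89]]
[[63, 96, 119], [61, 96, 120], [57, 92, 114], [56, 89, 112], [54, 88, 110], [55, 89, 111], [57, 90, 113], [54, 88, 110], [80, 98, 107], [84, 99, 107], [80, 96, 105], [82, 98, 106], [81, 97, 104], [82, 97, 104], [81, 97, 104], [79, 94, 103], [85, 100, 108], [72, 88, 94], [76, 88, 97], [72, 86, 95], [77, 91, 97]]
252
[[99, 156, 194], [97, 156, 194], [99, 155, 195], [98, 153, 193], [100, 154, 193], [100, 154, 196], [98, 153, 194], [101, 154, 195], [99, 156, 197], [53, 80, 100], [62, 89, 111], [57, 86, 109], [29, 42, 52], [22, 31, 39], [22, 30, 37], [28, 34, 41], [18, 31, 36], [22, 29, 35], [15, 25, 32], [23, 30, 37], [18, 26, 32]]
[[123, 191, 225], [54, 82, 103], [52, 81, 100], [53, 81, 102], [55, 88, 110], [60, 91, 115], [60, 93, 116], [61, 94, 115], [61, 93, 118], [34, 49
[... 332 characters left out ...]
], [73, 88, 97], [76, 92, 101], [76, 92, 100], [75, 91, 101], [75, 91, 99], [80, 96, 103], [30, 35, 41], [21, 27, 33], [15, 20, 27], [15, 21, 23]]
[[118, 188, 227], [118, 187, 226], [122, 189, 227], [126, 197, 237], [57, 87, 110], [58, 92, 115], [58, 90, 116], [59, 91, 113], [63, 90, 107], [82, 99, 105], [81, 96, 106], [82, 96, 105], [80, 95, 104], [79, 93, 103], [80, 97, 106], [82, 97, 105], [84, 101, 109], [25, 29, 32], [15, 22, 26], [21, 26, 30], [17, 21, 26]]
-0.03 -0.01 278.95174581151264
-0.03 0.01 244.0915167734342
-0.015 -0.01 264.12606713114536
-0.015 0.01 231.68191470974642
0 -0.01 251.5307096864637
0 0.01 221.1993859211577
0.014 -0.01 241.3724307835456
0.014 0.01 212.7851088804259
```

```bash
for i in 1 2; do python3 -m handwheel '[[[0,0,0],[0,0,0.004],255],[[0,0,0],[0,0,0.004],255]]'; done; python3 - <<'E'
from h import *
cv2.imwrite("pics/w4.png",cams.get_image("wrist"))
a=cv2.imread("pics/w3.png");b=cv2.imread("pics/w4.png")
f=lambda i:cv2.resize(i[165:265,160:420],(780,300),interpolation=cv2.INTER_CUBIC)
cv2.imwrite("pics/e.png",np.vstack([f(a),f(b)]))
E
```

```text
time_s: 4.9
tool_pos: [0.5274, 0.0536, 0.1203]
ee_rot: [-0.0, 0.744, 0.668, -0.0]
force: [-1.0, -0.1, -0.5]
width: 0.001
finger_force: 0.0
time_s: 5.15
tool_pos: [0.5274, 0.0537, 0.1164]
ee_rot: [-0.0, 0.744, 0.668, -0.0]
force: [0.7, -0.1, 0.4]
width: 0.0005
finger_force: 0.0
```

View pics/e.png

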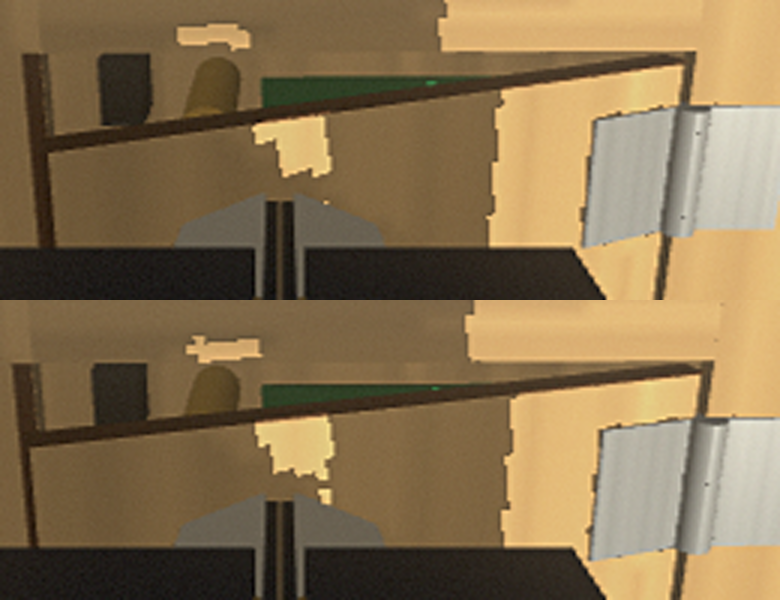

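The lower half shows the hatch following the tips down, with its free corner now at about (170,211). The visible tips stay at row 230, so the closed fingers end about 13 mm behind the TCP. I'll go on down in small steps.

```bash
for i in 1 2 3; do python3 -m handwheel '[[[0,0,0],[0,0,0.004],255],[[0,0,0],[0,0,0.004],255]]' | egrep 'pos|force:'; done; python3 - <<'E'
from h import *
o=env.observe();b=cams.get_image("wrist");cv2.imwrite("pics/w5.png",b)
g=b[190:260,140:250].max(2)
for r in range(190,245,4): print(r,b[r,130:230:5].max(1).tolist())
E
```

```text
tool_pos: [0.5274, 0.0537, 0.1124]
force: [-0.4, 0.4, -0.1]
finger_force: 0.0
tool_pos: [0.5274, 0.0537, 0.1084]
force: [0.0, -0.8, 0.5]
finger_force: 0.0
tool_pos: [0.5274, 0.0536, 0.1044]
force: [-0.3, -0.1, 0.5]
finger_force: 0.0
190 [131, 126, 123, 122, 118, 121, 128, 122, 111, 116, 117, 116, 123, 121, 125, 119, 114, 122, 123, 125]
194 [128, 124, 125, 121, 118, 119, 60, 72, 126, 120, 121, 121, 48, 49, 47, 44, 117, 124, 122, 95]
198 [131, 126, 123, 120, 119, 118, 56, 70, 127, 120, 118, 122, 44, 45, 42, 41, 114, 123, 120, 95]
202 [126, 125, 127, 120, 117, 117, 59, 58, 124, 117, 117, 117, 43, 42, 44, 41, 119, 134, 120, 77]
206 [129, 126, 124, 118, 116, 119, 64, 56, 54, 51, 49, 48, 54, 51, 54, 53, 54, 54, 52, 55]
210 [128, 125, 123, 122, 118, 116, 80, 50, 46, 66, 86, 125, 117, 120, 120, 123, 124, 118, 115, 119]
214 [130, 124, 126, 122, 118, 117, 101, 124, 111, 117, 116, 112, 112, 117, 121, 120, 121, 119, 117, 118]
218 [131, 123, 123, 123, 113, 117, 110, 113, 117, 114, 116, 112, 112, 116, 119, 123, 125, 118, 118, 116]
222 [129, 124, 123, 121, 115, 118, 124, 113, 117, 118, 117, 110, 112, 115, 117, 120, 122, 119, 116, 114]
226 [133, 128, 124, 124, 118, 119, 119, 92, 116, 116, 111, 111, 112, 118, 117, 123, 123, 122, 116, 114]
230 [132, 125, 121, 123, 117, 114, 118, 76, 117, 115, 112, 110, 112, 116, 118, 120, 123, 118, 113, 115]
234 [133, 124, 124, 123, 117, 119, 117, 42, 118, 116, 115, 110, 110, 113, 117, 121, 118, 120, 114, 114]
238 [134, 125, 124, 123, 118, 117, 116, 48, 116, 113, 116, 110, 110, 112, 115, 117, 122, 120, 117, 104]
242 [133, 124, 124, 125, 119, 115, 118, 50, 113, 115, 114, 112, 113, 113, 116, 118, 121, 118, 105, 104]
```

```bash
cat >>h.py <<'E'
def ang(c,r,y=.08): 
    o=env.observe();return yplane("wrist",(c,r),y,wT(o))
E
python3 -c "
from h import *
print(ang(167,211.5),ang(165,212))"
for i in 1 2; do python3 -m handwheel '[[[0,0,0],[0,0,0.003],255],[[0,0,0],[0,0,0.003],255]]' | egrep 'pos|force:'; done
```

```text
(array([-0.1314,  0.08  ,  0.0327]), np.float64(0.24352463108310252)) (array([-0.1322,  0.08  ,  0.0333]), np.float64(0.2469892434968431))
tool_pos: [0.5275, 0.0536, 0.1015]
force: [0.0, -0.0, -0.3]
finger_force: 0.0
tool_pos: [0.5275, 0.0537, 0.0985]
force: [0.3, -0.7, 0.7]
finger_force: 0.0
```

```bash
for i in 1 2 3; do python3 -m handwheel '[[[0,0,0],[0,0,0.002],255],[[0,0,0],[0,0,0.002],255]]' | egrep 'pos|force:'; done; python3 - <<'E'
from h import *
b=cams.get_image("wrist");cv2.imwrite("pics/w6.png",b)
for r in range(196,226,2): print(r,b[r,140:200:4].max(1).tolist())
E
```

```text
tool_pos: [0.5277, 0.0538, 0.0968]
force: [-0.5, -0.4, 1.5]
finger_force: 0.9
tool_pos: [0.5275, 0.0538, 0.0948]
force: [-1.4, -0.5, 3.8]
finger_force: 1.6
tool_pos: [0.5274, 0.0538, 0.0927]
force: [-1.3, 0.1, 3.7]
finger_force: 1.7
196 [119, 120, 119, 124, 126, 114, 114, 113, 118, 116, 116, 114, 114, 114, 119]
198 [117, 119, 119, 87, 61, 85, 122, 122, 120, 118, 121, 49, 49, 50, 48]
200 [115, 119, 118, 99, 62, 86, 117, 121, 122, 118, 118, 43, 46, 49, 50]
202 [117, 118, 116, 99, 61, 98, 124, 126, 126, 125, 127, 45, 43, 48, 47]
204 [116, 118, 117, 107, 61, 77, 57, 56, 52, 54, 53, 57, 54, 55, 60]
206 [114, 117, 119, 124, 62, 72, 48, 54, 52, 50, 55, 50, 53, 53, 51]
208 [117, 115, 117, 124, 60, 91, 94, 88, 103, 110, 121, 126, 125, 125, 127]
210 [116, 116, 117, 120, 56, 69, 125, 119, 119, 120, 117, 116, 116, 120, 118]
212 [117, 114, 115, 119, 56, 51, 122, 118, 120, 117, 115, 116, 115, 117, 120]
214 [115, 115, 116, 119, 57, 52, 125, 120, 118, 117, 116, 113, 115, 115, 122]
216 [117, 115, 116, 117, 51, 55, 117, 121, 117, 115, 117, 116, 115, 117, 121]
218 [117, 115, 117, 115, 58, 53, 112, 119, 112, 118, 112, 114, 115, 117, 120]
220 [114, 118, 113, 113, 54, 56, 116, 118, 117, 117, 111, 113, 111, 116, 119]
222 [119, 115, 115, 117, 52, 54, 111, 117, 114, 117, 111, 112, 111, 115, 120]
224 [118, 117, 117, 114, 50, 56, 107, 116, 117, 116, 114, 113, 112, 116, 117]
```

```bash
python3 -c "
from h import *
print(ang(162.5,207.5),ang(162.5,209))"
python3 -m handwheel '[[[0,0,0],[0,0,0.003],255],[[0,0,0],[0,0,0.003],255]]' | egrep 'pos|force:'; python3 - <<'E'
from h import *
b=cams.get_image("wrist")
for r in range(198,214,1): print(r,b[r,148:180:4].max(1).tolist())
E
```

```text
(array([-0.1355,  0.08  ,  0.0148]), np.float64(0.10851127956088187)) (array([-0.1349,  0.08  ,  0.017 ]), np.float64(0.1252483460904974))
tool_pos: [0.5273, 0.0538, 0.0895]
force: [-2.3, 0.7, 3.7]
finger_force: 1.4
198 [121, 126, 132, 110, 114, 115, 114, 115]
199 [118, 107, 112, 107, 117, 114, 113, 121]
200 [119, 55, 60, 75, 124, 123, 121, 117]
201 [116, 53, 57, 73, 126, 127, 125, 125]
202 [118, 56, 62, 77, 132, 109, 106, 87]
203 [119, 53, 61, 76, 93, 54, 53, 54]
204 [116, 54, 61, 74, 65, 53, 51, 58]
205 [116, 62, 59, 79, 52, 53, 54, 52]
206 [118, 60, 62, 79, 49, 51, 49, 55]
207 [116, 66, 57, 81, 91, 87, 87, 85]
208 [117, 64, 59, 86, 131, 124, 122, 123]
209 [116, 66, 60, 86, 121, 121, 116, 122]
210 [117, 69, 59, 79, 119, 117, 119, 120]
211 [118, 71, 57, 74, 116, 119, 117, 122]
212 [116, 76, 58, 77, 114, 116, 118, 117]
213 [117, 79, 58, 77, 116, 116, 117, 118]
```

```bash
python3 -m handwheel '[[[0,0,0],[0,0,-0.03],255],[[0,0,0],[0,0,-0.08],255],[[0,0,-10],[-0.01,0.01,-0.13],0],[[0,0,-20],[-0.02,0.02,-0.17],0],[[0,0,-30],[-0.03,0.03,-0.17],0],[[0,0,-40],[-0.04,0.04,-0.17],0],[[0,0,-50],[-0.048,0.05,-0.17],0],[[0,0,-60],[-0.048,0.054,-0.17],0],[[0,0,-70],[-0.048,0.054,-0.17],0],[[0,0,-80],[-0.048,0.054,-0.17],0]]'; python3 - <<'E'
from h import *
rel([.575,0,.26],166)
o=env.observe();b=cams.get_image("wrist");cv2.imwrite("pics/w7.png",b)
T=np.linalg.inv(wT(o));K=cams.calibration("wrist")["intrinsics"]
def px(X):
    p=T[:3,:3]@X+T[:3,3];return K[0,2]+K[0,0]*p[0]/-p[2],K[1,2]-K[1,1]*p[1]/-p[2]
print("knob expected",px(np.array([.5146,.0016,.148])))
hsv=cv2.cvtColor(b,cv2.COLOR_BGR2HSV)
red=((hsv[...,0]<8)|(hsv[...,0]>172))&(hsv[...,1]>150)&(hsv[...,2]>50)
ys,xs=np.nonzero(red);print("red",len(xs),xs.mean(),ys.mean())
m=(b.max(2)<40).astype(np.uint8)
n,l,s,c=cv2.connectedComponentsWithStats(m)
for i in range(1,n):
    if s[i,4]>150:print(s[i],c[i])
E
```

```text
time_s: 8.85
tool_pos: [0.5764, -0.0002, 0.2594]
ee_rot: [0.0, 0.138, 0.99, 0.0]
force: [-0.4, 0.2, 0.0]
width: 0.0757
finger_force: 0.0
rel [ 0.01  0.01 -1.9 ] [ 0.0014 -0.0002 -0.0006]
t 8.85 pos [ 0.5764 -0.0002  0.2594] yaw 164.0984128507061 q [ 0.5308  0.4699 -0.9128  1.5736  0.3824  1.2875  0.8557] F [-0.3793  0.1501  0.0191] w 0.07565483577569523 0.0
knob expected (np.float64(235.88191542856217), np.float64(121.04516320010993))
red 55 215.0 119.0
[    0   248   512   136 31614] [188.6891 337.4824]
[ 355  248  157   86 9482] [445.1024 290.6749]
```

```bash
python3 - <<'E'
import cv2,numpy as np
b=cv2.imread("pics/w7.png")
k=np.clip(cv2.resize(b[70:170,180:295],(575,500),interpolation=cv2.INTER_CUBIC)*1.8,0,255).astype(np.uint8)
g=cv2.resize(b[80:384,:],(224,133))
z=np.zeros((500,224,3),np.uint8);z[:133]=g
cv2.imwrite("pics/f.png",np.hstack([k,z]))
E
```

```text
(no output)
```

View pics/f.png

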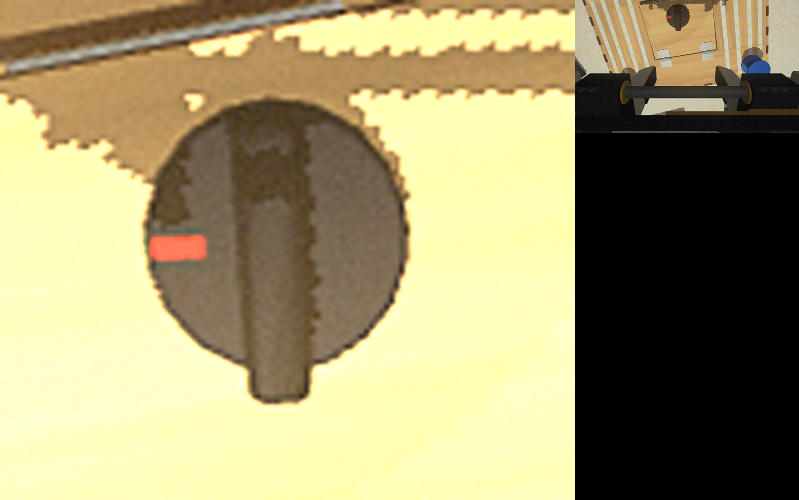

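```bash
python3 - <<'E'
from h import *
o=env.observe();T=wT(o)
P=lambda x,y,z:plane("wrist",(180+x/5-.4,70+y/5-.4),z,T)
c=P(277,235,.122);m=P(178,247,.122)
print(c,m,np.linalg.norm(m-c),np.degrees(np.arctan2(*(m-c)[[1,0]]))+90)
a=P(280,385,.145);b=P(268,125,.150)
print(a,b,np.linalg.norm(a-b),np.degrees(np.arctan2(*(a-b)[[1,0]])))
# fingertip rows when open
i=cv2.imread("pics/w7.png")
print("knob exp", h+Rz.apply([-.0995+.013*.11,0,.0225]))
for r in range(215,300,5):print(r,i[r,120:200:5].max(1).tolist())
E
```

```text
[ 0.5118 -0.0006  0.122 ] [ 0.5089 -0.0197  0.122 ] 0.019312151616823186 -8.74394517899708
[ 0.5367 -0.0061  0.145 ] [0.4925 0.005  0.15  ] 0.04576943598845356 -14.128145518943194
knob exp [0.5135 0.0018 0.1225]
215 [205, 199, 204, 207, 205, 206, 200, 192, 206, 202, 195, 193, 204, 177, 92, 127]
220 [199, 205, 196, 205, 203, 207, 203, 194, 207, 208, 196, 198, 197, 197, 199, 190]
225 [200, 205, 192, 206, 210, 198, 198, 198, 202, 205, 198, 197, 199, 201, 199, 199]
230 [200, 197, 196, 202, 206, 193, 197, 197, 198, 207, 195, 155, 156, 202, 201, 199]
235 [113, 110, 204, 196, 206, 201, 198, 205, 153, 88, 91, 95, 54, 194, 202, 207]
240 [117, 111, 110, 197, 206, 219, 85, 90, 91, 90, 89, 86, 51, 190, 204, 204]
245 [123, 110, 115, 114, 214, 87, 87, 87, 89, 91, 91, 50, 48, 97, 204, 204]
250 [35, 57, 118, 115, 85, 88, 89, 90, 89, 86, 63, 43, 42, 48, 203, 204]
255 [32, 24, 92, 83, 86, 83, 84, 82, 85, 87, 39, 40, 44, 20, 204, 205]
260 [25, 31, 82, 84, 83, 86, 84, 82, 86, 50, 36, 37, 37, 28, 192, 191]
265 [71, 29, 79, 81, 86, 84, 82, 85, 84, 31, 37, 34, 38, 128, 190, 192]
270 [67, 71, 85, 83, 82, 82, 80, 80, 40, 31, 31, 29, 34, 199, 192, 191]
275 [80, 73, 90, 90, 89, 91, 89, 88, 23, 30, 30, 32, 18, 210, 211, 211]
280 [47, 42, 42, 45, 46, 43, 40, 42, 48, 42, 47, 46, 48, 50, 49, 50]
285 [42, 43, 39, 42, 39, 44, 40, 39, 42, 46, 46, 48, 49, 46, 50, 46]
290 [53, 52, 53, 53, 54, 54, 52, 50, 54, 55, 57, 58, 59, 59, 59, 63]
295 [49, 43, 46, 43, 46, 46, 48, 42, 46, 52, 49, 46, 50, 49, 53, 47]
```

The knob's flange is centred at about (278,235) in the crop, with the red mark at (178,247). The wing lies nearly along tool x, about -12° in world, which puts the knob near 0.1 rad.

```bash
python3 -c "
from h import *
rel([.514,.0005,.17],168)"
```

```text
rel [-0.01  0.   -3.43] [ 0.0604 -0.0158  0.0893]
t 8.9 pos [ 0.5764 -0.0004  0.2593] yaw 164.57108231257928 q [ 0.5318  0.4706 -0.9142  1.5735  0.3835  1.2879  0.8633] F [ 0.1669 -0.2112 -0.2538] w 0.08015096242465514 0.0
```

```bash
python3 -m handwheel '[[[0,0,-2],[0.03,-0.008,0.02],150],[[0,0,-3.4],[0.06,-0.016,0.04],150],[[0,0,-3.4],[0.0604,-0.0158,0.06],150],[[0,0,-3.4],[0.0604,-0.0158,0.08],150],[[0,0,-3.4],[0.0604,-0.0158,0.089],150],[[0,0,-3.4],[0.0604,-0.0158,0.089],150]]'; python3 - <<'E'
from h import *
rel([.514,.0005,.12],168)
o=env.observe();b=cams.get_image("wrist");cv2.imwrite("pics/w8.png",b)
hsv=cv2.cvtColor(b,cv2.COLOR_BGR2HSV)
red=((hsv[...,0]<8)|(hsv[...,0]>172))&(hsv[...,1]>150)&(hsv[...,2]>50)
ys,xs=np.nonzero(red);print("red",len(xs),xs.mean() if len(xs) else 0,ys.mean() if len(xs) else 0)
for r in range(150,260,6):print(r,b[r,190:320:6].max(1).tolist())
E
```

```text
time_s: 9.65
tool_pos: [0.5136, 0.0018, 0.1704]
ee_rot: [-0.0, 0.112, 0.994, 0.0]
force: [-0.0, 0.5, 0.2]
width: 0.0381
finger_force: 0.0
rel [-0.   -0.04 -0.86] [-0.0007 -0.0012  0.0504]
t 9.65 pos [0.5136 0.0018 0.1704] yaw 167.13894469638043 q [ 0.5784  0.4551 -0.9251  1.8432  0.4157  1.0519  0.8361] F [-0.0419  0.5171  0.2383] w 0.03806267374978217 0.0
red 69 224.59420289855072 209.97101449275362
150 [77, 77, 80, 79, 72, 89, 115, 131, 137, 137, 134, 133, 135, 140, 142, 80, 63, 65, 64, 96, 142, 136]
156 [141, 140, 138, 138, 137, 143, 104, 71, 55, 45, 119, 179, 247, 240, 234, 232, 128, 132, 131, 133, 132, 133]
162 [67, 62, 81, 140, 142, 138, 134, 123, 232, 235, 131, 130, 233, 230, 230, 231, 128, 131, 129, 130, 132, 118]
168 [235, 236, 234, 242, 132, 134, 135, 229, 230, 239, 129, 128, 216, 226, 226, 227, 125, 130, 130, 117, 228, 228]
174 [231, 233, 230, 229, 228, 239, 129, 128, 133, 94, 52, 107, 134, 131, 238, 233, 131, 123, 240, 234, 235, 236]
180 [232, 234, 233, 233, 233, 233, 255, 56, 68, 80, 59, 59, 64, 56, 133, 238, 236, 236, 236, 237, 237, 238]
186 [239, 238, 237, 237, 237, 25
[... 657 characters left out ...]
77, 78, 77, 232, 237, 236, 238, 236, 238, 238]
228 [238, 237, 237, 238, 242, 237, 84, 81, 75, 65, 73, 62, 74, 74, 70, 237, 236, 245, 238, 237, 237, 237]
234 [237, 250, 107, 114, 72, 244, 237, 254, 72, 64, 71, 65, 70, 253, 237, 238, 251, 69, 117, 108, 247, 238]
240 [115, 116, 111, 112, 60, 245, 236, 236, 238, 63, 71, 63, 234, 232, 229, 232, 250, 63, 115, 116, 116, 112]
246 [112, 116, 112, 112, 60, 246, 236, 237, 237, 59, 68, 63, 237, 235, 234, 232, 248, 62, 113, 112, 112, 112]
252 [109, 109, 110, 100, 56, 241, 237, 236, 236, 63, 64, 58, 231, 230, 228, 226, 227, 59, 93, 114, 111, 112]
258 [107, 105, 107, 47, 55, 237, 235, 233, 233, 234, 237, 231, 230, 229, 232, 237, 191, 57, 56, 108, 109, 109]
```

```bash
python3 -m handwheel '[[[0,0,0],[0,-0.001,0.015],150],[[0,0,0],[0,-0.001,0.03],150],[[0,0,0],[0,-0.001,0.045],150],[[0,0,0],[0,-0.001,0.055],150],[[0,0,0],[0,-0.001,0.058],150],[[0,0,0],[0,-0.001,0.058],150]]'|egrep 'pos|force:|wid'; for i in 1 2 3 ; do python3 -m handwheel '[[[0,0,0],[0,0,0.002],150],[[0,0,0],[0,0,0.002],150]]' | egrep 'pos|force:'; done
```

```text
tool_pos: [0.5136, 0.001, 0.1127]
force: [0.5, 0.6, 0.1]
width: 0.0377
finger_force: 0.0
tool_pos: [0.5137, 0.0008, 0.1109]
force: [0.4, -0.5, -0.6]
finger_force: 0.0
tool_pos: [0.5136, 0.0009, 0.1089]
force: [-0.7, -0.2, 2.9]
finger_force: 1.5
tool_pos: [0.5134, 0.0009, 0.1067]
force: [-1.5, -0.1, 4.0]
finger_force: 1.8
```

```bash
python3 -m handwheel '[[[0,0,0],[0,0,-0.003],150],[[0,0,0],[0,0,-0.003],220],[[0,0,0],[0,0,-0.003],255],[[0,0,0],[0,0,-0.003],255],[[0,0,0],[0,0,-0.003],255],[[0,0,0],[0,0,-0.003],255]]' 40; python3 -c "
from h import *
rel([.514,0,.1],168);print(env.observe()['ft_torque'])"
```

```text
time_s: 11.95
tool_pos: [0.5133, 0.0, 0.1096]
ee_rot: [-0.0, 0.112, 0.994, -0.001]
force: [-1.1, -4.8, 1.8]
width: 0.012
finger_force: 40.2
rel [-0.07 -0.01 -0.84] [-0.0007  0.0002  0.0096]
t 11.95 pos [0.5133 0.     0.1096] yaw 167.16367552006756 q [ 0.5326  0.524  -0.8726  1.9151  0.498   0.9345  0.7655] F [-1.1462 -4.8023  1.8026] w 0.01199563160535517 40.167092382938684
[-1.1911  0.0056 -0.0333]
```

```bash
python3 -m handwheel '[[[0,0,0],[0,-0.001,0.001],255],[[0,0,0],[0,-0.001,0.002],255],[[0,0,0],[0,-0.001,0.002],255]]' | egrep 'pos|force:'; for i in 1 2 3; do python3 -m handwheel '[[[0,0,0],[0.0003,0,0.001],255],[[0,0,0],[0.0003,0,0.001],255]]' | egrep 'pos|[^r]_*force:'; done
```

```text
tool_pos: [0.513, 0.0001, 0.108]
force: [-3.5, -3.1, 6.2]
finger_force: 40.1
tool_pos: [0.5129, 0.0, 0.1071]
finger_force: 40.1
tool_pos: [0.5126, 0.0001, 0.1062]
finger_force: 40.1
tool_pos: [0.5124, 0.0001, 0.1052]
finger_force: 40.1
```

```bash
for i in 1 2 3 4; do python3 -m handwheel '[[[0,0,0],[0.0003,0,0.001],255],[[0,0,0],[0.0003,0,0.001],255]]' | egrep 'pos|^force'; done
```

```text
tool_pos: [0.5122, 0.0001, 0.1043]
force: [-3.5, -4.1, 9.4]
tool_pos: [0.5119, 0.0002, 0.1033]
force: [-3.1, -3.6, 11.2]
tool_pos: [0.5117, 0.0002, 0.1023]
force: [-4.3, -4.2, 9.2]
tool_pos: [0.5115, 0.0002, 0.1014]
force: [-3.3, -4.0, 9.7]
```

```bash
for i in 1 2 3 4; do python3 -m handwheel '[[[0,0,0],[0.0003,0,0.001],255],[[0,0,0],[0.0003,0,0.001],255]]' | egrep 'pos|^force'; done
```

```text
tool_pos: [0.5113, 0.0002, 0.1003]
force: [-2.5, -4.3, 10.4]
tool_pos: [0.5111, 0.0003, 0.0994]
force: [-3.2, -5.2, 10.3]
tool_pos: [0.5109, 0.0003, 0.0984]
force: [-2.6, -4.0, 10.4]
tool_pos: [0.5107, 0.0004, 0.0975]
force: [-2.6, -4.9, 11.1]
```

```bash
for i in 1 2 3; do python3 -m handwheel '[[[0,0,0],[0.0003,0,0.001],255],[[0,0,0],[0.0003,0,0.001],255]]' | egrep 'pos|^force'; done
```

```text
tool_pos: [0.5105, 0.0004, 0.0965]
force: [-2.8, -4.3, 10.9]
tool_pos: [0.5104, 0.0004, 0.0956]
force: [-1.9, -5.2, 11.6]
tool_pos: [0.5102, 0.0005, 0.0947]
force: [-2.0, -6.0, 12.1]
```

```bash
for i in 1 2 3; do python3 -m handwheel '[[[0,0,0],[0.0002,-0.0003,0.0007],255],[[0,0,0],[0.0002,-0.0003,0.0007],255]]' | egrep 'pos|^force'; done
```

```text
tool_pos: [0.5102, 0.0004, 0.0942]
force: [-1.4, -5.4, 13.6]
tool_pos: [0.5102, 0.0005, 0.0941]
force: [-4.2, -5.0, 20.7]
tool_pos: [0.5102, 0.0004, 0.094]
force: [-6.2, -5.4, 28.3]
```

```bash
python3 -m handwheel '[[[0,0,0],[0,-0.0005,-0.0011],255],[[0,0,0],[0,-0.0005,-0.0011],255]]' | egrep 'pos|^force'; python3 -c "
from h import *
o=env.observe();print(o['force'],o['ft_torque'],o['tool_pos'])"
```

```text
tool_pos: [0.5102, 0.0004, 0.0942]
force: [-1.5, -2.4, 13.7]
[-1.5281 -2.4018 13.7414] [-0.5206 -0.4103  0.0104] [0.5102 0.0004 0.0942]
```

```bash
python3 -m handwheel '[[[0,0,4],[0,0,0.0003],255],[[0,0,8],[0,0,0.0003],255],[[0,0,12],[0,0,0.0003],255]]' | egrep 'pos|^force';python3 -m handwheel '[[[0,0,4],[0,0,0],255],[[0,0,8],[0,0,0],255],[[0,0,12],[0,0,0],255]]' | egrep 'pos|^force'; python3 -c "
from h import *
rel([.5102,0,.094],84);print(env.observe()['ft_torque'])"
```

```text
tool_pos: [0.5102, 0.0005, 0.0941]
force: [-2.6, -3.5, 16.2]
tool_pos: [0.5103, 0.0006, 0.0941]
force: [-2.4, -1.8, 17.0]
rel [ 0.26  0.06 59.09] [-0.0003 -0.0006  0.0001]
t 17.575 pos [0.5103 0.0006 0.0941] yaw 143.0947938122598 q [ 0.4543  0.501  -0.7537  1.9473  0.4482  0.8614  0.3903] F [-2.4417 -1.7744 16.9635] w 0.012007206569063907 40.04050254821777
[-0.404  -0.3068  0.0963]
```

Good; turning on through the strike zone with small steps.

```bash
for i in 1 2; do python3 -m handwheel '[[[0,0,4],[0,0,0],255],[[0,0,8],[0,0,0],255]]' | egrep 'pos|^force'; python3 -c "
from h import *
o=env.observe();print(o['ft_torque'],o['width'])"; done
```

```text
tool_pos: [0.5104, 0.0007, 0.0941]
force: [-1.4, -1.5, 15.7]
[-0.3337 -0.332   0.0266] 0.011768050117624648
tool_pos: [0.5105, 0.0008, 0.0941]
force: [-2.3, -1.5, 17.2]
[-0.2799 -0.3819  0.0216] 0.01192130249590105
```

```bash
for i in 1 2 3; do python3 -m handwheel '[[[0,0,5],[0,0,0],255],[[0,0,10],[0,0,0],255],[[0,0,14],[0,0,0],255]]' | egrep 'pos|^force'; done; python3 -c "
from h import *
rel([.5102,0,.094],84);print(env.observe()['ft_torque'])"
```

```text
tool_pos: [0.5106, 0.0008, 0.0942]
force: [-1.2, -1.6, 16.0]
tool_pos: [0.5107, 0.0009, 0.0941]
force: [-0.2, -0.6, 14.2]
tool_pos: [0.5109, 0.0008, 0.0942]
force: [-1.3, -1.1, 14.9]
rel [ 0.32 -0.1   1.09] [-0.0009 -0.0006  0.0002]
t 19.2 pos [0.5109 0.0008 0.0942] yaw 85.09038769714878 q [ 0.2734  0.4389 -0.498   1.961   0.2854  0.8042 -0.4692] F [-1.2895 -1.0501 14.9039] w 0.011830890891160625 40.150487422943115
[-0.1631 -0.6526 -0.004 ]
```

```bash
for i in 1 2 3; do python3 -m handwheel '[[[0,0,0],[0,0,-0.0005],255],[[0,0,0],[0,0,-0.0005],255]]' | egrep 'pos|^force'; done
```

```text
tool_pos: [0.5109, 0.0008, 0.0945]
force: [-0.6, -0.2, 13.2]
tool_pos: [0.511, 0.0008, 0.0949]
force: [2.0, -0.6, 10.3]
tool_pos: [0.511, 0.0008, 0.0954]
force: [1.3, -1.1, 10.0]
```

```bash
for i in 1 2 3; do python3 -m handwheel '[[[0,0,0],[0,0,-0.0005],255],[[0,0,0],[0,0,-0.0005],255]]' | egrep 'pos|^force'; done
```

```text
tool_pos: [0.511, 0.0008, 0.0958]
force: [1.9, -1.1, 8.4]
tool_pos: [0.511, 0.0008, 0.096]
force: [5.1, 0.2, 6.5]
tool_pos: [0.5109, 0.0008, 0.0962]
force: [7.1, 0.6, 1.4]
```

```bash
python3 -m handwheel '[[[0,0,0],[0,0,0],150],[[0,0,0],[0,0,0],140],[[0,0,0],[0,0,0],140],[[0,0,0],[0,0,-0.005],140],[[0,0,0],[0,0,-0.02],140],[[0,0,0],[0,0,-0.05],140],[[0,0,0],[0,0,-0.09],140],[[0,0,0],[0,0,-0.14],140],[[0,0,0],[-0.05,0,-0.15],140],[[0,0,0],[-0.07,0,-0.15],140]]'; python3 - <<'E'
from h import *
rel([.511,-.07,.25],84)
b=cams.get_image("wrist");cv2.imwrite("pics/w9.png",b);o=env.observe();T=wT(o)
hsv=cv2.cvtColor(b,cv2.COLOR_BGR2HSV)
red=((hsv[...,0]<8)|(hsv[...,0]>172))&(hsv[...,1]>150)&(hsv[...,2]>50)
n,l,s,c=cv2.connectedComponentsWithStats(red.astype(np.uint8))
for i in range(1,n):
    if s[i,4]>15:
        m=plane("wrist",c[i],.106,T);print(s[i],m,Rz.inv().apply(m-h)+[.1,0,0])
s2=cams.get_image("side");cv2.imwrite("pics/side9.png",s2)
E
```

```text
time_s: 21.95
tool_pos: [0.5028, -0.0727, 0.2475]
ee_rot: [0.001, 0.737, 0.676, 0.001]
force: [0.3, 0.1, -1.0]
width: 0.0413
finger_force: 0.0
rel [0.16 0.06 1.06] [ 0.0034  0.0079 -0.0025]
t 21.95 pos [ 0.5028 -0.0727  0.2475] yaw 85.05694168812472 q [ 0.4562  0.262  -0.5175  1.7714  0.143   1.1425 -0.1922] F [ 0.2661  0.1038 -1.0115] w 0.041298112539399905 0.0
[229 103  11   5  49] [ 0.4907 -0.0008  0.106 ] [-0.0205 -0.005   0.006 ]
```

```bash
python3 - <<'E'
from h import *
o=env.observe();T=wT(o)
b=cams.get_image("side")[140:252,205:307];hsv=cv2.cvtColor(b,cv2.COLOR_BGR2HSV)
red=((hsv[...,0]<6)|(hsv[...,0]>172))&(hsv[...,1]>120)&(hsv[...,2]>40)
ys,xs=np.nonzero(red[:70]);print(len(xs));p=(xs.mean()+205,ys.mean()+140)
rs=[ray("side",p),ray("wrist",(234,105),T)]
A=sum(np.eye(3)-np.outer(d,d) for _,d in rs);B=sum((np.eye(3)-np.outer(d,d))@q for q,d in rs)
print(p,np.linalg.solve(A,B))
w=cv2.imread("pics/w9.png")
# hatch top vs deck at opening +y side: print the edge column near free edge
K=cams.calibration("wrist")["intrinsics"];Ti=np.linalg.inv(T)
for th in(-.05,0,.11):
    X=h+Rz.apply([-.138*np.cos(th),.08,.138*np.sin(th)]);q=Ti[:3,:3]@X+Ti[:3,3];print(th,K[0,2]+K[0,0]*q[0]/-q[2],K[1,2]-K[1,1]*q[1]/-q[2])
for r in range(0,40,3):print(r,w[r,150:210:4].max(1).tolist())
E
```

```text
2
(np.float64(239.0), np.float64(183.5)) [0.4916 0.0012 0.1121]
-0.05 215.90988172696333 10.807379336002555
0 214.85956469919557 8.796682155461411
0.11 213.78920353369207 4.057418282747591
0 [91, 209, 207, 207, 209, 205, 207, 208, 211, 210, 207, 204, 190, 191, 211]
3 [95, 212, 207, 209, 210, 205, 200, 210, 210, 212, 206, 204, 190, 193, 211]
6 [84, 214, 209, 209, 209, 210, 196, 208, 211, 211, 208, 206, 192, 191, 206]
9 [212, 210, 211, 210, 209, 206, 199, 210, 211, 212, 206, 206, 193, 194, 163]
12 [209, 211, 213, 211, 211, 210, 201, 208, 211, 212, 209, 207, 193, 193, 166]
15 [210, 212, 212, 213, 211, 208, 200, 209, 211, 212, 210, 203, 193, 195, 166]
18 [207, 212, 211, 215, 212, 211, 202, 208, 211, 212, 209, 205, 198, 195, 167]
21 [209, 210, 210, 213, 213, 214, 202, 207, 212, 211, 209, 208, 197, 194, 166]
24 [208, 212, 210, 212, 213, 214, 201, 208, 212, 214, 207, 208, 198, 195, 186]
27 [208, 213, 213, 211, 212, 213, 203, 203, 211, 214, 208, 206, 198, 197, 187]
30 [211, 213, 211, 215, 210, 216, 200, 203, 215, 215, 211, 208, 199, 197, 188]
33 [212, 215, 214, 214, 212, 214, 206, 207, 214, 214, 205, 207, 199, 198, 208]
36 [215, 215, 212, 213, 215, 214, 207, 207, 215, 215, 209, 208, 203, 198, 207]
39 [93, 108, 213, 214, 216, 215, 205, 207, 214, 216, 208, 208, 201, 199, 208]
```

```bash
python3 -c "
from cell import env
print(env.close_job())"
```

```text
the job is handed in; nothing more can be done
None
```

The job is handed in, verdict not shown: by my last measurements the hatch stays down near flush, held by its tongue, with the knob at about 1.5 rad and the gripper clear; the push peaked briefly at 28 N on the tool, by my estimate about 16 N on the stops (limit 20 N).

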